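Put the microscope objectives away by colour

TASK

Put the four metal microscope objectives away: stand each one upright in the storage pot whose colour matches its ring, resting flat on the pot's floor. They are delicate optics, so keep them upright, set them down gently without dropping or knocking them over, and leave the black eyepiece and the oil bottle where they stand.

Things in the scene. Friction and masses are not known exactly. Their poses are not given: they have to be found in the camera images.
- objective_red: loose microscope objective with a red ring, standing upright on the bench: bright metal cylinder 28 mm in diameter, straight from the underside up to 44 mm, then a conical red shoulder 7 mm high and a bare metal nose 15 mm in diameter at the top, 58 mm high in all; about 0.14 kg. Origin: centre of its underside; z axis up along the barrel; it is round, so yaw does not matter.
- objective_yellow: loose microscope objective with a yellow ring, standing upright on the bench: bright metal cylinder 28 mm in diameter, straight from the underside up to 48 mm, then a conical yellow shoulder 7 mm high and a bare metal nose 15 mm in diameter at the top, 62 mm high in all; about 0.14 kg. Origin: centre of its underside; z axis up along the barrel; it is round, so yaw does not matter.
- objective_green: loose microscope objective with a green ring, standing upright on the bench: bright metal cylinder 28 mm in diameter, straight from the underside up to 52 mm, then a conical green shoulder 7 mm high and a bare metal nose 15 mm in diameter at the top, 66 mm high in all; about 0.14 kg. Origin: centre of its underside; z axis up along the barrel; it is round, so yaw does not matter.
- objective_blue: loose microscope objective with a blue ring, standing upright on the bench: bright metal cylinder 28 mm in diameter, straight from the underside up to 56 mm, then a conical blue shoulder 7 mm high and a bare metal nose 15 mm in diameter at the top, 70 mm high in all; about 0.14 kg. Origin: centre of its underside; z axis up along the barrel; it is round, so yaw does not matter.
- pot_red: red-walled storage pot with a white floor, fixed to the bench, open at the top: outside diameter 58 mm, inside diameter 46 mm, 14 mm high, its inner floor 4 mm above the bench. Origin: centre of its underside, at bench height; z axis up.
- pot_yellow: yellow-walled storage pot with a white floor, fixed to the bench, open at the top: outside diameter 58 mm, inside diameter 46 mm, 14 mm high, its inner floor 4 mm above the bench. Origin: centre of its underside, at bench height; z axis up.
- pot_green: green-walled storage pot with a white floor, fixed to the bench, open at the top: outside diameter 58 mm, inside diameter 46 mm, 14 mm high, its inner floor 4 mm above the bench. Origin: centre of its underside, at bench height; z axis up.
- pot_blue: blue-walled storage pot with a white floor, fixed to the bench, open at the top: outside diameter 58 mm, inside diameter 46 mm, 14 mm high, its inner floor 4 mm above the bench. Origin: centre of its underside, at bench height; z axis up.
- eyepiece: loose black eyepiece standing on the bench, 36 mm in diameter, 52 mm high, steel foot and sleeve below, black body above with a glass disc on top, no coloured ring; stays where it is. Origin: centre of its underside.
- oil_bottle: loose small amber immersion-oil bottle with a white cap, 32 mm in diameter, 66 mm high, standing on the bench; stays where it is. Origin: centre of its underside. (Other equipment - camera, boxes, dishes, keypad - stands at least 80 mm outside the area in which the listed things lie, none of it higher than 115 mm.)
Mind the look-alikes: they are no part of the job. What is shaped like the oil_bottle but purple is not meant.

How it is judged (in metres and radians):
At the end, for the whole second after the job is handed in: Each objective stands upright (within 7 degrees) and at rest on the floor of the pot of its own ring's colour, within 12 mm of the pot's centre, released; the eyepiece and the oil bottle are upright and within 15 mm of where they stood (horizontal distance between objective_red and pot_red below 0.012 m and z of objective_red in the frame of pot_red between 0.001 and 0.008 m and angle between each of objective_red, objective_yellow, objective_green, objective_blue, eyepiece, oil_bottle's own z axis and vertical below 0.12 rad and linear speed of each of objective_red, objective_yellow, objective_green, objective_blue below 0.02 m/s and contact force between each of objective_red, objective_yellow, objective_green, objective_blue and the fingers below 0.1 N and horizontal distance between objective_yellow and pot_yellow below 0.012 m and z of objective_yellow in the frame of pot_yellow between 0.001 and 0.008 m and horizontal distance between objective_green and pot_green below 0.012 m and z of objective_green in the frame of pot_green between 0.001 and 0.008 m and horizontal distance between objective_blue and pot_blue below 0.012 m and z of objective_blue in the frame of pot_blue between 0.001 and 0.008 m and distance of each of eyepiece, oil_bottle from where it was at the start of the episode below 0.015 m); the robot touches nothing.
It fails at once if an objective is knocked over or tipped by more than about 35 degrees (angle between any of objective_red, objective_yellow, objective_green, objective_blue's own z axis and vertical above 0.6 rad).
It fails at once if an objective is dropped (falls freely by more than about 25 mm) or flung ((linear speed of objective_red above 0.7 m/s and contact force between objective_red and the fingers below 0.05 N) or (linear speed of objective_yellow above 0.7 m/s and contact force between objective_yellow and the fingers below 0.05 N) or (linear speed of objective_green above 0.7 m/s and contact force between objective_green and the fingers below 0.05 N) or (linear speed of objective_blue above 0.7 m/s and contact force between objective_blue and the fingers below 0.05 N)).
It fails at once if the eyepiece is shifted by more than 15 mm or knocked over (distance of eyepiece from where it was at the start of the episode above 0.015 m or angle between eyepiece's own z axis and vertical above 0.3 rad).
It fails at once if the oil bottle is shifted by more than 15 mm or knocked over (distance of oil_bottle from where it was at the start of the episode above 0.015 m or angle between oil_bottle's own z axis and vertical above 0.3 rad).
It also fails if it takes over 102 s, if anything falls off the work surface, if the arm or the gripper's body presses on something with over 40 N, if the wrist force passes 120 N, or if a joint passes its speed limit or range.

ROBOT

A 6-joint arm with a two-finger parallel gripper is mounted at the origin on the work surface. World frame = base frame: x ahead of the robot, y to its left, z up, the work surface at z = 0. Lengths are in m, angles in degrees, forces in N, time in s.
With the tool pointing down it reaches from about 0.425 to 0.95 m from the base axis. Payload 14.7 kg.
Tool frame: the origin (TCP) lies at the very end of the fingers, on their centre line; the grasp point (between the pads) lies 19 mm behind it; z points along the fingers, x is the direction in which the jaws open and shut, and the axes are right-handed (so a half turn about z gives the same grasp; the last joint's range is limited). The gripper opens to 85 mm and grips with 20 to 120 N. Pads are 22 mm wide; open, the fingers measure 114 mm over their backs; the gripper's body (76 mm by 85 mm) begins 54 mm behind the grasp point. The pads swing forward as they close: fully open they stand 13 mm farther back than shut.
Start: joints at [-68.56, 27.513, 91.461, -0, 61.026, -2.67], TCP at [0.266, -0.593, 0.231] pointing down, gripper open.
Joint ranges: [-157.49, 157.49], [-46.99, 117.5], [13.45, 153.17], [-89.5, 269.5], [5.16, 153.95], [-167.48, 167.48]. Speed limits (degrees/s): [108.29, 108.29, 136.94, 172.46, 172.46, 172.46].

INTERFACE

Orientations are given as [roll, pitch, yaw] about the fixed x, y, z axes, in that order (R = Rz(yaw) Ry(pitch) Rx(roll)).
In Python, from rig import telemetry, cams, robot gives the robot as it stands.
- The arm moves only by the tool drive_tool, never from a script. Its argument "motion" is text: rows parted by semicolons, each of 5 numbers parted by spaces: the gripper command: -1 is shut, 1 is fully open, values between are in proportion, then the shift along the tool's x, y, z scaled (see below), then the turn about the tool's z scaled (see below). A call has 1 to 8 rows; each row shifts and turns the commanded pose from where the row before left it, along the tool's axes as they then stand; what a row does not reach is not made up. The controller multiplies each number of a shift by 20 mm and each number of a turn by 4 degrees. A row lasts 1/10 s, in which the tool goes at most 50 mm and 8.59 degrees, less where a joint would pass 70% of its speed; a pose out of reach is approached as far as the arm can. A call with a number of a shift or a turn outside -1 to 1 is refused whole. A call with a gripper value outside its range is refused whole. The fingers move at their own pace and stop on an object; "squeeze" is the grip in N (left out, the last holds). Time passes only in rows, so rows that do not move let the fingers close. It gives the time, the measured TCP pose, the force and the opening at its end, in the units of the state.
- telemetry.observe(): the state, without advancing time (a new reading comes with each control period).
- cams.get_image(name): name is "side" or "top"; returns a dict with "color" (480x640x3 uint8, red, green, blue), "fx", "fy", "cx", "cy" (pixels), "xyz" and "attitude" of the camera in the world. Camera axes: x right, y down, z forward; pixel columns grow to the right and rows downward; lengths in m; the calibration is good to about 2 mm. A picture is of the moment at which its call begins. There is no depth.
- robot.close_job(): hands the job in, once; it reports no verdict.
The state is a dict: "t": time; "q": joint angles; "joint_vel": joint speeds; "tau": joint torques, N m; "tool_pos": TCP position; "eef_rot": TCP orientation; "force": force on the tool from outside, world axes, zero at the start; "ft_torque": the same for the moment, N m; "gripper_width": finger opening in m.
Only numpy, scipy, OpenCV 4.12 (cv2) and the standard library are available. Lean on these libraries where they do the work, as an engineer would, in place of code of your own. Each camera call takes 0.05 s, during which the arm holds its last target.

## Working session

There is one attempt and no reset: what is moved stays moved. The work goes in short steps, Python scripts to look and compute and a tool call to move; the robot and the scene stay as the last step left them, time stands still between calls to the robot, and variables do not carry over. Pictures are saved under pics/ and viewed, and the job is handed in when it is done.

Besides the shell and the picture viewer there is one more tool, called after "Request:" as name(argument=value, ...) on one line, values as JSON. drive_tool: Moves the arm, as the interface text tells. Shifts and turns lie within -1 to 1; 1 stands for 20 mm of shift or 4 degrees of turn. Its arguments: {"type":"object","properties":{"motion":{"type":"string"},"squeeze":{"type":"number"}},"required":["motion"]}

```bash
ls; mkdir -p pics; python3 - <<'E'
from rig import telemetry, cams, robot
import cv2
print(telemetry.observe())
for n in ("side","top"):
    d=cams.get_image(n); cv2.imwrite(f"pics/{n}0.png",d["color"][:,:,::-1])
    print(n,{k:d[k] for k in d if k!="color"})
E
```

```text
pics
{'t': 0.0, 'q': array([-6.85589558e+01,  2.75493199e+01,  9.14955232e+01, -8.19089347e-04,
        6.10248328e+01, -2.66865387e+00]), 'joint_vel': array([-0.09830162,  0.01615877, -0.01758673, -0.04354606, -0.08898061,
       -0.00706706]), 'tau': array([ 1.62861023e-03, -9.50633311e+01, -4.30164671e+01,  4.17228466e-05,
        1.23550720e-02,  3.02757201e-05]), 'tool_pos': array([ 0.26538921, -0.59289056,  0.23066691]), 'eef_rot': array([-1.79997471e+02,  6.96337057e-02, -6.58899032e+01]), 'force': array([-0.51378268, -0.18501033, -0.05696286]), 'ft_torque': array([ 0.03826066,  0.00212752, -0.01044361]), 'gripper_width': 0.0855740037007625}
side {'fx': 474.2936256377991, 'fy': 474.2936256377991, 'cx': 310.57314673697135, 'cy': 240.75598228256098, 'xyz': array([0.34470591, 0.61862237, 0.70871972]), 'attitude': array([-137.39685896,    0.43291108, -161.46052822])}
top {'fx': 512.1959568561078, 'fy': 512.1959568561078, 'cx': 313.8671868038716, 'cy': 243.39289200412475, 'xyz': array([0.36435641, 0.02018838, 0.89952431]), 'attitude': array([-1.67468762e+02,  9.88200536e-02, -8.01949436e+01])}
```

View pics/top0.png

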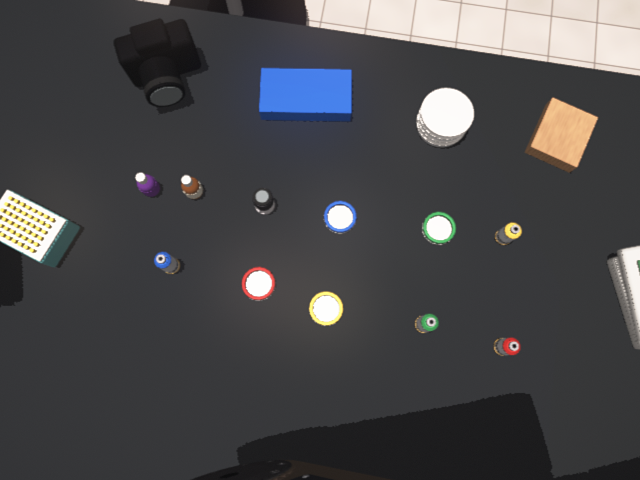

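View pics/side0.png

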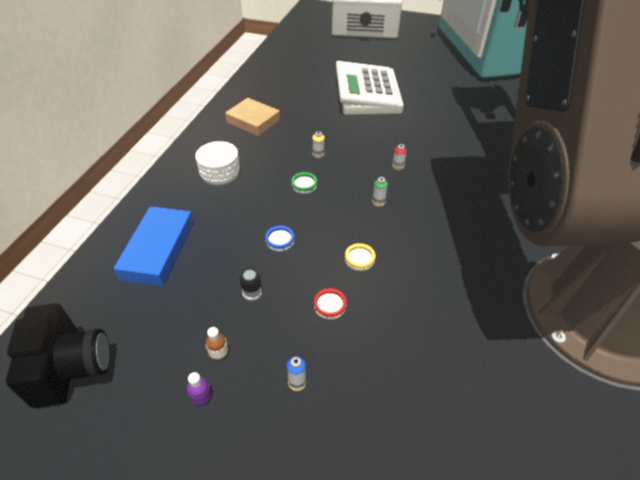

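Top view: objectives blue (168,262), green (427,323), red (507,346) and yellow (508,233). Pots red (258,284), yellow (326,309), blue (340,217) and green (438,228). Possible look-alikes are the eyepiece at (264,202), the oil bottle at (191,187) and the purple bottle at (148,184). The coloured rings set the objectives apart from these. I'll check that in crops and triangulate.

```bash
cat > h.py <<'E'
from rig import telemetry, cams, robot
import cv2, numpy as np
from scipy.spatial.transform import Rotation as Ro
def grab(n):
    d=cams.get_image(n); d["R"]=Ro.from_euler("xyz",d["attitude"],degrees=True).as_matrix(); return d
def ray(d,p):
    v=np.array([(p[0]-d["cx"])/d["fx"],(p[1]-d["cy"])/d["fy"],1.]); return d["xyz"],d["R"]@v
def at_z(d,p,z):
    o,v=ray(d,p); return o+v*(z-o[2])/v[2]
def proj(d,P):
    c=d["R"].T@(np.asarray(P)-d["xyz"]); return np.array([d["cx"]+d["fx"]*c[0]/c[2],d["cy"]+d["fy"]*c[1]/c[2]])
def tri(d1,p1,d2,p2):
    A=[];b=[]
    for d,p in((d1,p1),(d2,p2)):
        o,v=ray(d,p); v=v/np.linalg.norm(v); M=np.eye(3)-np.outer(v,v); A.append(M);b.append(M@o)
    x=np.linalg.lstsq(np.vstack(A),np.hstack(b),rcond=None)[0]
    return x,[np.linalg.norm(proj(d,x)-p) for d,p in((d1,p1),(d2,p2))]
def crop(img,c,w=24,s=8):
    x,y=map(int,c); return cv2.resize(img[y-w:y+w,x-w:x+w],None,fx=s,fy=s,interpolation=cv2.INTER_NEAREST)
E
python3 - <<'E'
from h import *
T=grab("top");S=grab("side")
np.save("T0.npy",T,allow_pickle=True);np.save("S0.npy",S,allow_pickle=True)
for n,d,cs in(("top",T,[(168,262),(427,323),(507,346),(508,233)]),("side",S,[(296,373),(380,190),(399,157),(318,144)])):
    cv2.imwrite(f"pics/crop_{n}.png",cv2.resize(np.vstack([np.hstack([crop(d["color"],c) for c in cs[:2]]),np.hstack([crop(d["color"],c) for c in cs[2:]])]),(760,760))[:,:,::-1][:, :] if 0 else np.hstack([crop(d["color"],c,20,5) for c in cs])[:,:,::-1])
# pots
def hsvmask(d,col):
    h=cv2.cvtColor(d["color"],cv2.COLOR_RGB2HSV); H,s,v=[h[...,i].astype(int) for i in range(3)]
    r={"red":(H<8)|(H>172),"yellow":(H>20)&(H<35),"green":(H>45)&(H<85),"blue":(H>100)&(H<125)}[col]
    return (r&(s>110)&(v>70)).astype(np.uint8)
pots={"red":((258,284),(330,303)),"yellow":((326,309),(360,257)),"green":((438,228),(304,182)),"blue":((340,217),(280,238))}
objs={"red":((507,346),(399,155)),"yellow":((512,232),(318,140)),"green":((429,323),(380,185)),"blue":((163,259),(296,367))}
for c,(pt,ps) in pots.items():
    o=[]
    for d,p in((T,pt),(S,ps)):
        m=hsvmask(d,c); x,y=p; z=np.zeros_like(m); z[y-24:y+24,x-24:x+24]=m[y-24:y+24,x-24:x+24]
        # white floor
        hs=cv2.cvtColor(d["color"],cv2.COLOR_RGB2HSV); w=np.zeros_like(m)
        w[y-18:y+18,x-18:x+18]=((hs[...,1]<60)&(hs[...,2]>150))[y-18:y+18,x-18:x+18]
        pts=cv2.findNonZero(w); e=cv2.fitEllipse(cv2.convexHull(cv2.findNonZero(z)))
        o.append((np.array(e[0]),pts.reshape(-1,2).mean(0)))
    print(c,"ell",o[0][0],o[1][0],"tri",tri(T,o[0][0],S,o[1][0]),"z7",at_z(T,o[0][0],.009)[:2],at_z(S,o[1][0],.009)[:2])
    print("   floor",o[0][1],o[1][1],"top@4mm",at_z(T,o[0][1],.004)[:2],"side",at_z(S,o[1][1],.004)[:2])
E
```

```text
red ell [257.80178833 282.90216064] [329.8079834  301.69692993] tri (array([0.47348746, 0.14017544, 0.00908108]), [np.float64(0.509687193598114), np.float64(0.49784612681869916)]) z7 [0.4726041 0.1401022] [0.47440311 0.14010913]
   floor [258.2490566  283.11509434] [329.43627451 303.4754902 ] top@4mm [0.47297522 0.13992599] side [0.47483    0.14061852]
yellow ell [325.66201782 308.00241089] [359.769104   254.96690369] tri (array([0.45047244, 0.01579851, 0.00874694]), [np.float64(0.4791770920597155), np.float64(0.4254240419983919)]) z7 [0.44962191 0.01574609] [0.45126463 0.01600323]
   floor [325.76243094 308.21178637] [359.37540453 256.88673139] top@4mm [0.44977196 0.01548868] side [0.45150946 0.01675135]
green ell [439.13116455 227.14653015] [304.02197266 180.71841431] tri (array([ 0.62708143, -0.16086582,  0.00875241]), [np.float64(0.1643227587190588), np.float64(0.12992206929235955)]) z7 [ 0.62670367 -0.16083386] [ 0.62729459 -0.16064116]
   floor [438.46478873 227.77464789] [303.82089552 181.95522388] top@4mm [ 0.6268112  -0.16080492] side [ 0.62833326 -0.16197152]
blue ell [339.80319214 215.81082153] [279.25378418 236.07331848] tri (array([0.6178394 , 0.01809158, 0.00935287]), [np.float64(0.36224109301989077), np.float64(0.32292017620099267)]) z7 [0.61726697 0.01801298] [0.61866918 0.01771505]
   floor [339.78881988 216.50931677] [279.36111111 237.83680556] top@4mm [0.61738698 0.01781716] side [0.6186489  0.01794183]
```

View pics/crop_top.png

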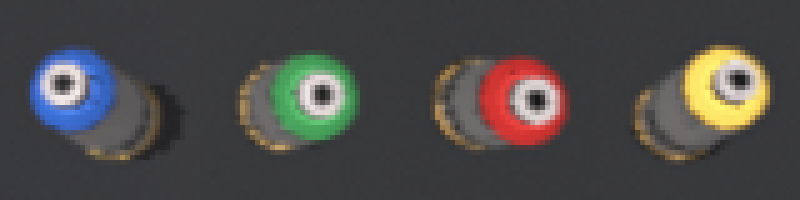

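View pics/crop_side.png

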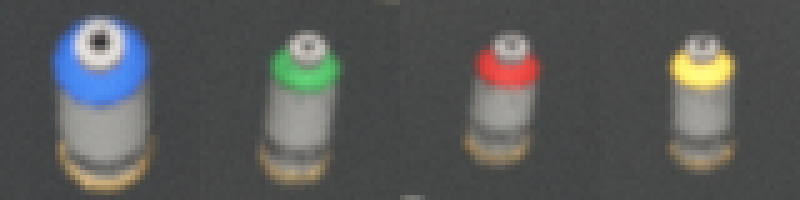

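The crops confirm the four ringed objectives: metal body, coloured shoulder, bright nose. Pot rims triangulate to about 9 mm high, which fits the mid-wall height, and the two cameras agree to within 2 mm. Next I'll measure the nose tops and base rims.

```bash
python3 - <<'E'
from h import *
T=np.load("T0.npy",allow_pickle=True).item();S=np.load("S0.npy",allow_pickle=True).item()
f=lambda c,p:(c[0]-20+p[0]/5-.5,c[1]-20+p[1]/5-.5)
# crop-pixel nose guesses
G={"blue":(f((168,262),(63,84)),f((296,373),(100,42))),"green":(f((427,323),(122,96)),f((380,190),(108,47))),
"red":(f((507,346),(136,100)),f((399,157),(111,47))),"yellow":(f((508,233),(140,82)),f((318,144),(102,47)))}
H={"red":.058,"yellow":.062,"green":.066,"blue":.070}
for c,g in G.items():
    o=[]
    for d,p in zip((T,S),g):
        hs=cv2.cvtColor(d["color"],cv2.COLOR_RGB2HSV).astype(int); yy,xx=np.mgrid[:480,:640]
        near=np.hypot(xx-p[0],yy-p[1])<6
        m=((hs[...,1]<60)&(hs[...,2]>165)&near).astype(np.uint8)
        hull=cv2.convexHull(cv2.findNonZero(m)); z=np.zeros((480,640),np.uint8); cv2.fillConvexPoly(z,hull,1)
        q=cv2.findNonZero(z).reshape(-1,2).mean(0); o.append(q)
    x,e=tri(T,o[0],S,o[1])
    print(c,o,"tri",x.round(4),np.round(e,2),"top@H",at_z(T,o[0],H[c])[:2].round(4),"side@H",at_z(S,o[1],H[c])[:2].round(4))
for n,a,b,h in(("eyepiece",(262,194),(250,274),.052),("oil",(186,179),(213,333),.066),("purple",(140,178),(194,379),.066)):
    print(n,at_z(T,a,h)[:2].round(3),at_z(S,b,h)[:2].round(3),tri(T,a,S,b)[0].round(3))
E
```

```text
blue [array([160.11290323, 258.40322581]), array([295.5, 361.5])] tri [0.4793 0.2996 0.0675] [0.72 0.8 ] top@H [0.4777 0.2986] side@H [0.48   0.3008]
green [array([431.04285714, 321.5       ]), array([381.07692308, 179.15384615])] tri [ 0.4528 -0.1556  0.0627] [0.46 0.35] top@H [ 0.4517 -0.1549] side@H [ 0.4529 -0.1517]
red [array([513.52380952, 345.71428571]), array([400.85, 146.35])] tri [ 0.4374 -0.2936  0.0539] [0.22 0.15] top@H [ 0.4367 -0.2921] side@H [ 0.4372 -0.288 ]
yellow [array([514.64150943, 228.67924528]), array([318.10526316, 133.42105263])] tri [ 0.6313 -0.2768  0.0589] [0.14 0.1 ] top@H [ 0.63   -0.2757] side@H [ 0.6302 -0.2726]
eyepiece [0.621 0.157] [0.618 0.157] [0.619 0.157 0.052]
oil [0.621 0.289] [0.62  0.293] [0.622 0.29  0.06 ]
purple [0.609 0.367] [0.612 0.372] [0.612 0.37  0.061]
```

Triangulated nose heights are 54, 59, 63 and 67 mm against 58, 62, 66 and 70 mm stated, so they read 3–4 mm low. Horizontal agreement is 2–4 mm. First I'll turn the tool to yaw 0, so tool x is world x and tool y and z are minus world y and z.

Request:
drive_tool(motion="1 0 0 0 -1; 1 0 0 0 -1; 1 0 0 0 -1; 1 0 0 0 -1; 1 0 0 0 -1; 1 0 0 0 -1; 1 0 0 0 -1; 1 0 0 0 -1", squeeze=30)

```text
t: 1.0
tool_pos: [0.2655, -0.5932, 0.2311]
eef_rot: [-180.0, 0.0, -33.7]
force: [-0.8, 0.2, 0.9]
gripper_width: 0.0851
```

Request:
drive_tool(motion="1 0 0 0 -1; 1 0 0 0 -1; 1 0 0 0 -1; 1 0 0 0 -1; 1 0 0 0 -1; 1 0 0 0 -1; 1 0 0 0 -1; 1 0 0 0 -1")

```text
t: 1.8
tool_pos: [0.2655, -0.5932, 0.2311]
eef_rot: [-180.0, 0.0, -1.7]
force: [-0.1, -0.2, 0.2]
gripper_width: 0.0855
```

Request:
drive_tool(motion="1 0 0 0 -0.47; 1 0 0 0 0; 1 0 0 0 0")

```text
t: 2.1
tool_pos: [0.2655, -0.5932, 0.2312]
eef_rot: [-180.0, 0.0, -0.1]
force: [-0.4, -0.9, -0.4]
gripper_width: 0.0852
```

Request:
drive_tool(motion="1 0.536 -0.943 0.3 0; 1 0.536 -0.943 0.3 0; 1 0.536 -0.943 0.3 0; 1 0.536 -0.943 0.3 0; 1 0.536 -0.943 0.3 0; 1 0.536 -0.943 0.3 0; 1 0.536 -0.943 0.3 0; 1 0.536 -0.943 0.3 0")

```text
t: 2.9
tool_pos: [0.3517, -0.4416, 0.1831]
eef_rot: [180.0, -0.0, -0.1]
force: [0.3, -0.5, -1.4]
gripper_width: 0.0851
```

Request:
drive_tool(motion="1 0.536 -0.943 0.3 0; 1 0.536 -0.943 0.3 0; 1 0.536 -0.943 0.3 0; 1 0.536 -0.943 0.3 0; 1 0.536 -0.943 0.3 0; 1 0.536 -0.943 0.3 0; 1 0.536 -0.943 0.3 0; 1 0.536 -0.943 0.3 0")

```text
t: 3.7
tool_pos: [0.4375, -0.2908, 0.1351]
eef_rot: [180.0, -0.0, -0.1]
force: [0.2, 0.5, 0.0]
gripper_width: 0.0854
```

Request:
drive_tool(motion="1 0 0 0 0; 1 0 0 0 0")

```text
t: 3.9
tool_pos: [0.4373, -0.2914, 0.1353]
eef_rot: [180.0, 0.0, 0.0]
force: [-0.7, 0.1, -0.3]
gripper_width: 0.0854
```

```bash
python3 - <<'E'
from h import *
S=grab("side");T=grab("top")
a=S["color"][0:240,240:560];b=T["color"][240:480,320:640]
cv2.imwrite("pics/a1.png",np.vstack([cv2.resize(x,None,fx=2,fy=1.25*1.0) if 0 else cv2.resize(x,(400,300)) for x in(a,b)])[:,:,::-1])
print(telemetry.observe()["tool_pos"],telemetry.observe()["eef_rot"])
E
```

```text
[ 0.43707404 -0.29215072  0.13552763] [ 1.79979426e+02 -1.82798958e-02 -4.52088165e-02]
```

View pics/a1.png

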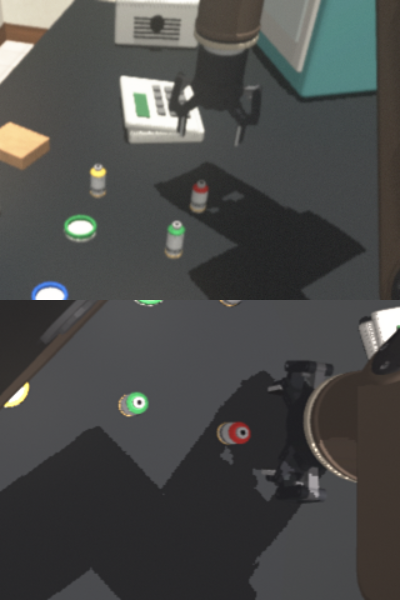

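The gripper straddles red, with the fingers at equal distance on either side along x. I'll descend to TCP z ≈ 0.018 and grip.

Request:
drive_tool(motion="1 0 0 0.85 0; 1 0 0 0.85 0; 1 0 0 0.85 0; 1 0 0 0.85 0; 1 0 0 0.85 0; 1 0 0 0.85 0; 1 0 0 0.75 0; 1 0 0 0 0")

```text
t: 4.8
tool_pos: [0.436, -0.2918, 0.017]
eef_rot: [-179.9, 0.1, -0.1]
force: [0.4, -0.3, -0.2]
gripper_width: 0.0851
```

Request:
drive_tool(motion="-1 0 0 0 0; -1 0 0 0 0; -1 0 0 0 0; -1 0 0 0 0; -1 0 0 0 0; -1 0 0 0 0; -1 0 0 0 0; -1 0 0 0 0", squeeze=30)

```text
t: 5.6
tool_pos: [0.4374, -0.2918, 0.019]
eef_rot: [180.0, -0.0, -0.0]
force: [-2.8, -1.2, 8.3]
gripper_width: 0.0272
```

```bash
cat > look.py <<'E'
import sys
from h import *
# usage: look.py outname  sx sy tx ty
o,sx,sy,tx,ty=sys.argv[1],*map(int,sys.argv[2:6])
out=[]
for n,x,y in(("side",sx,sy),("top",tx,ty)):
    d=grab(n); x0=min(max(x-50,0),540);y0=min(max(y-60,0),360)
    out.append(cv2.resize(d["color"][y0:y0+120,x0:x0+100],(400,480),interpolation=cv2.INTER_CUBIC))
cv2.imwrite(f"pics/{o}.png",np.hstack(out)[:,:,::-1])
s=telemetry.observe();print(s["t"],s["tool_pos"].round(4),s["gripper_width"])
E
python3 look.py r1 400 150 510 346
```

```text
5.7 [ 0.4374 -0.2918  0.019 ] 0.027008889516064612
```

View pics/r1.png

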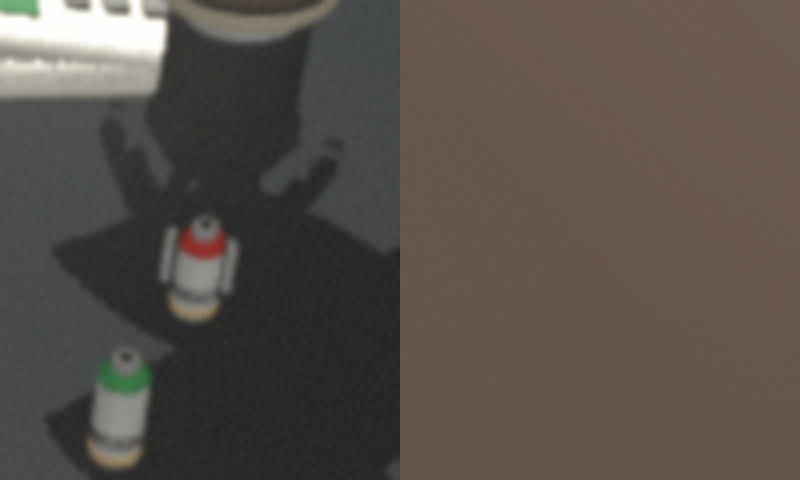

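Side view: the pads hold the red objective upright just below its ring, with an opening of 27 mm. Lifting 100 mm.

Request:
drive_tool(motion="-1 0 0 -0.2 0; -1 0 0 -0.8 0; -1 0 0 -1 0; -1 0 0 -1 0; -1 0 0 -1 0; -1 0 0 -1 0; -1 0 0 0 0")

```text
t: 6.4
tool_pos: [0.4383, -0.2923, 0.1207]
eef_rot: [179.9, -0.2, -0.0]
force: [0.4, -0.0, -2.2]
gripper_width: 0.0268
```

```bash
python3 look.py r2 400 130 510 346
```

```text
6.5 [ 0.4372 -0.2915  0.1184] 0.026929167745809113
```

View pics/r2.png

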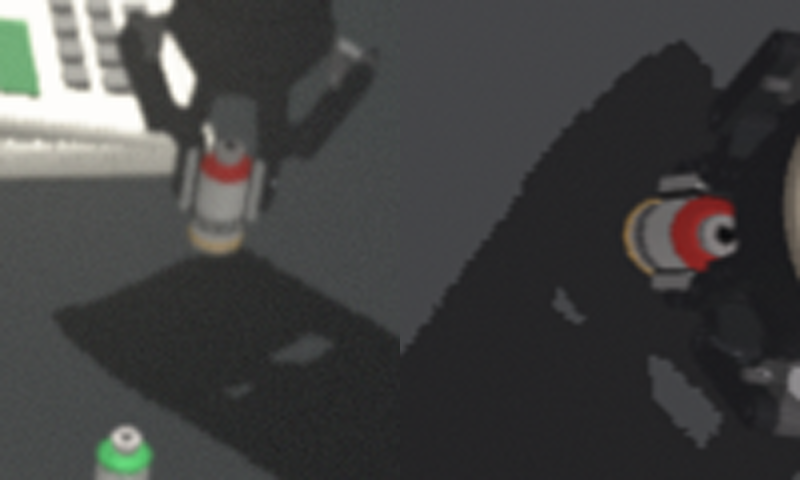

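Red hangs upright in the pads, underside around z 0.1. I'll carry it over pot_red.

Request:
drive_tool(motion="-1 0.076 -0.9 0 0; -1 0.076 -0.9 0 0; -1 0.076 -0.9 0 0; -1 0.076 -0.9 0 0; -1 0.076 -0.9 0 0; -1 0.076 -0.9 0 0; -1 0.076 -0.9 0 0; -1 0.076 -0.9 0 0")

```text
t: 7.3
tool_pos: [0.4484, -0.1458, 0.1173]
eef_rot: [-180.0, 0.1, -0.0]
force: [-0.6, -0.6, -2.5]
gripper_width: 0.0274
```

Request:
drive_tool(motion="-1 0.076 -0.9 0 0; -1 0.076 -0.9 0 0; -1 0.076 -0.9 0 0; -1 0.076 -0.9 0 0; -1 0.076 -0.9 0 0; -1 0.076 -0.9 0 0; -1 0.076 -0.9 0 0; -1 0.076 -0.9 0 0")

```text
t: 8.1
tool_pos: [0.4603, -0.0021, 0.1173]
eef_rot: [-180.0, 0.1, 0.0]
force: [0.4, -1.5, -0.8]
gripper_width: 0.0271
```

Request:
drive_tool(motion="-1 0.076 -0.9 0 0; -1 0.076 -0.9 0 0; -1 0.076 -0.9 0 0; -1 0.076 -0.9 0 0; -1 0.076 -0.9 0 0; -1 0.076 -0.9 0 0; -1 0.076 -0.9 0 0; -1 0.076 -0.9 0 0")

```text
t: 8.9
tool_pos: [0.4723, 0.1415, 0.1172]
eef_rot: [180.0, 0.1, 0.0]
force: [0.5, -0.5, -0.8]
gripper_width: 0.0271
```

Request:
drive_tool(motion="-1 0 0 0.5 0; -1 0 0 0.5 0; -1 0 0 0.5 0; -1 0 0 0.5 0; -1 0 0 0 0; -1 0 0 0 0; -1 0 0 0 0")

```text
t: 9.6
tool_pos: [0.4739, 0.1403, 0.0785]
eef_rot: [-180.0, -0.0, -0.0]
force: [0.6, -0.8, -1.6]
gripper_width: 0.0271
```

```bash
python3 look.py r3 330 290 258 284
```

```text
9.7 [0.474  0.1404 0.0787] 0.02682882334991385
```

View pics/r3.png

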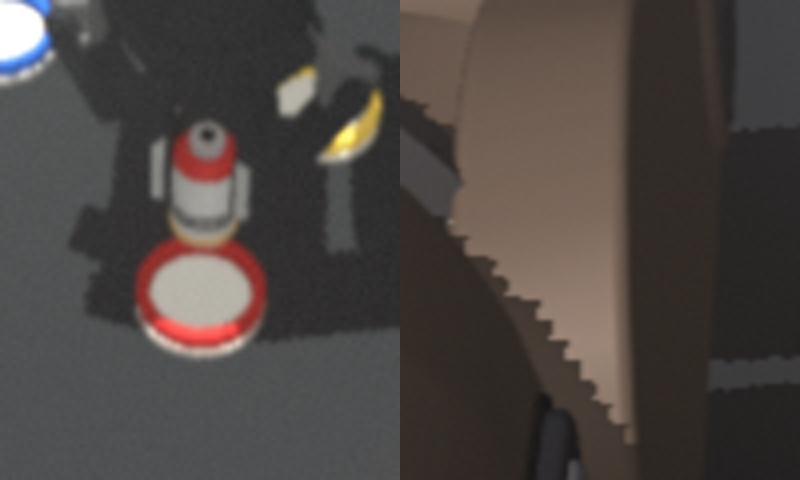

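Side view: nose at about (331.5,263.4), above pot_red's centre at (329.5,302). I'll compute the offset.

```bash
cat > nose.py <<'E'
import sys
from h import *
# nose.py cx cy z  [cam]: refine nose centre near pixel, position at z
def nose(d,p,r=7,sat=70,val=None):
    hs=cv2.cvtColor(d["color"],cv2.COLOR_RGB2HSV).astype(int); yy,xx=np.mgrid[:480,:640]
    near=np.hypot(xx-p[0],yy-p[1])<r
    v=hs[...,2][near&(hs[...,1]<sat)]; t=val or (np.percentile(v,90)*0.7)
    m=((hs[...,1]<sat)&(hs[...,2]>t)&near).astype(np.uint8)
    z=np.zeros((480,640),np.uint8); cv2.fillConvexPoly(z,cv2.convexHull(cv2.findNonZero(m)),1)
    return cv2.findNonZero(z).reshape(-1,2).mean(0)
E
python3 - <<'E'
from h import *
S=np.load("S0.npy",allow_pickle=True).item()
for p in((331.5,263.4),):
    print(at_z(S,p,.1175), at_z(S,p,.113), proj(S,(0.4739,.1404,.1175)),proj(S,(0.4743,.1403,.009)))
E
```

```text
[0.47371197 0.14126165 0.1175    ] [0.47469389 0.13762828 0.113     ] [331.54284726 262.98461468] [329.8319522  301.79503517]
```

The nose is within 1 mm of the pot axis, so I'll lower it, slowly at the end.

Request:
drive_tool(motion="-1 0 0 0.6 0; -1 0 0 0.6 0; -1 0 0 0.6 0; -1 0 0 0.4 0; -1 0 0 0.2 0; -1 0 0 0.1 0; -1 0 0 0.1 0; -1 0 0 0 0")

```text
t: 10.5
tool_pos: [0.4738, 0.1405, 0.0263]
eef_rot: [-180.0, -0.0, -0.0]
force: [-1.1, -0.1, -1.4]
gripper_width: 0.027
```

Request:
drive_tool(motion="-1 0 0 0.05 0; -1 0 0 0.05 0; -1 0 0 0 0; -1 0 0 0 0")

```text
t: 10.9
tool_pos: [0.4737, 0.1404, 0.0244]
eef_rot: [-180.0, -0.0, -0.0]
force: [-0.3, 0.5, -2.1]
gripper_width: 0.0276
```

Request:
drive_tool(motion="-1 0 0 0.05 0; -1 0 0 0 0; -1 0 0 0 0")

```text
t: 11.2
tool_pos: [0.4736, 0.1404, 0.0233]
eef_rot: [180.0, 0.0, -0.0]
force: [0.9, 0.3, -1.5]
gripper_width: 0.0272
```

Request:
drive_tool(motion="-1 0 0 0.05 0; -1 0 0 0 0; -1 0 0 0 0")

```text
t: 11.5
tool_pos: [0.4738, 0.1405, 0.0229]
eef_rot: [-180.0, -0.0, -0.0]
force: [-2.6, -0.8, 16.5]
gripper_width: 0.0274
```

It touched the floor at TCP z 0.0229, matching the 4 mm pot floor. Releasing.

Request:
drive_tool(motion="-0.2 0 0 0 0; -0.2 0 0 0 0; 0.2 0 0 0 0; 0.6 0 0 0 0; 1 0 0 0 0; 1 0 0 0 0; 1 0 0 0 0; 1 0 0 0 0")

```text
t: 12.3
tool_pos: [0.4737, 0.1404, 0.0223]
eef_rot: [180.0, 0.0, -0.0]
force: [-0.1, -0.6, -0.8]
gripper_width: 0.0855
```

Request:
drive_tool(motion="1 0 0 -0.5 0; 1 0 0 -1 0; 1 0 0 -1 0; 1 0 0 -1 0; 1 0 0 -1 0; 1 0 0 0 0")

```text
t: 12.9
tool_pos: [0.4751, 0.1408, 0.1151]
eef_rot: [-179.9, -0.2, -0.0]
force: [-0.8, -0.2, 0.2]
gripper_width: 0.0853
```

```bash
python3 look.py r4 330 290 258 284
```

```text
13.0 [0.4739 0.1405 0.113 ] 0.08537931088564192
```

View pics/r4.png

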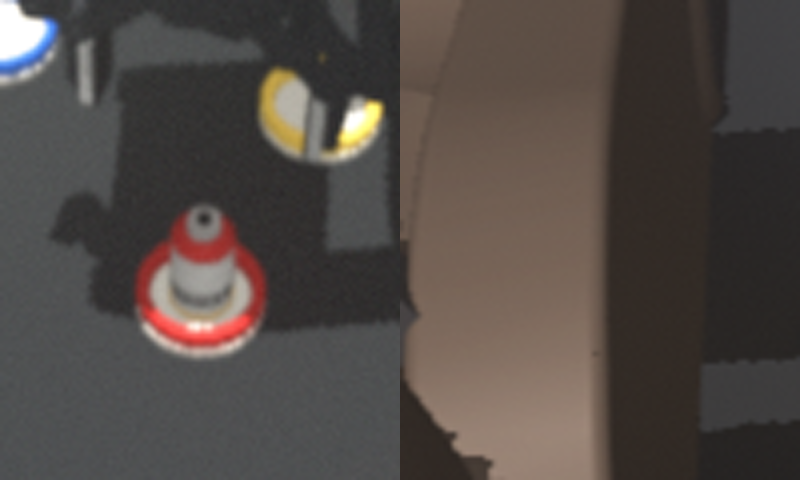

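Side view: red stands upright and centred in pot_red, nose at (331,285). Next is blue at (0.479,0.2995).

Request:
drive_tool(motion="1 0.03 -0.99 0 0; 1 0.03 -0.99 0 0; 1 0.03 -0.99 0 0; 1 0.03 -0.99 0 0; 1 0.03 -0.99 0 0; 1 0.03 -0.99 0 0; 1 0.03 -0.99 0 0; 1 0.03 -0.99 0 0")

```text
t: 13.8
tool_pos: [0.4778, 0.2994, 0.1113]
eef_rot: [180.0, 0.1, -0.0]
force: [0.8, 0.2, 0.1]
gripper_width: 0.0854
```

Request:
drive_tool(motion="1 0 0 0 0; 1 0 0 0 0; 1 0 0 0.5 0; 1 0 0 0.5 0; 1 0 0 0 0")

```text
t: 14.3
tool_pos: [0.4775, 0.2977, 0.0905]
eef_rot: [179.9, 0.1, -0.1]
force: [-0.3, 0.1, -0.1]
gripper_width: 0.0855
```

```bash
python3 look.py b1 296 360 168 262
```

```text
14.4 [0.4782 0.2983 0.0917] 0.08551978694437097
```

View pics/b1.png

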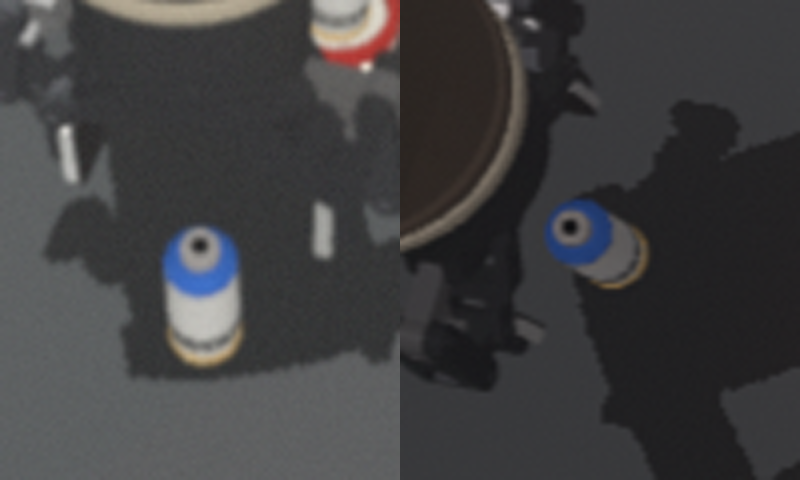

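The jaws straddle blue symmetrically. Descend to TCP z ≈ 0.026 and grip.

Request:
drive_tool(motion="1 0 0 0.6 0; 1 0 0 0.6 0; 1 0 0 0.6 0; 1 0 0 0.6 0; 1 0 0 0.6 0; 1 0 0 0.3 0; 1 0 0 0 0; 1 0 0 0 0")

```text
t: 15.2
tool_pos: [0.4785, 0.2989, 0.0263]
eef_rot: [180.0, 0.0, -0.0]
force: [0.2, -0.4, 0.7]
gripper_width: 0.0858
```

Request:
drive_tool(motion="-1 0 0 0 0; -1 0 0 0 0; -1 0 0 0 0; -1 0 0 0 0; -1 0 0 0 0; -1 0 0 0 0; -1 0 0 0 0; -1 0 0 0 0")

```text
t: 16.0
tool_pos: [0.4788, 0.299, 0.0265]
eef_rot: [-180.0, -0.0, -0.0]
force: [0.2, -0.6, 5.8]
gripper_width: 0.0272
```

```bash
python3 look.py b2 296 360 168 262
```

```text
16.1 [0.4787 0.299  0.0265] 0.02714267339840219
```

View pics/b2.png

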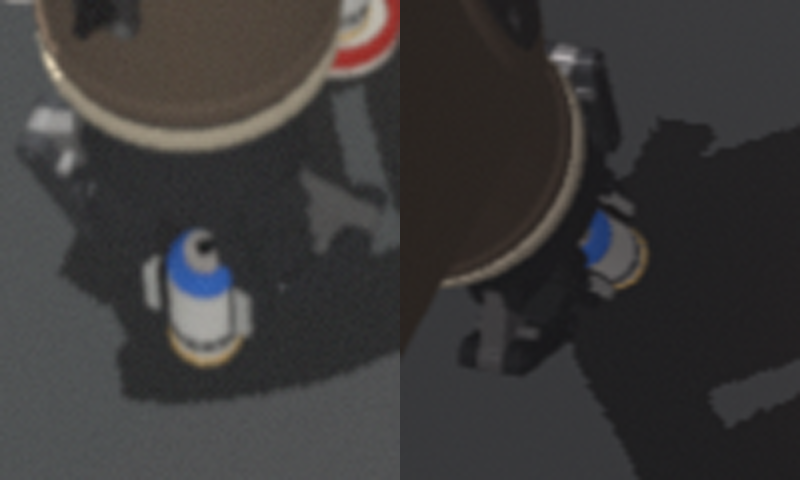

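Blue is gripped upright. Lift and carry to pot_blue, with the underside at about 100 mm, above everything on the path.

Request:
drive_tool(motion="-1 0 0 -0.2 0; -1 0 0 -0.8 0; -1 0 0 -1 0; -1 0 0 -1 0; -1 0 0 -1 0; -1 0 0 -1 0; -1 0 0 0 0")

```text
t: 16.8
tool_pos: [0.4795, 0.2994, 0.1286]
eef_rot: [-179.9, -0.2, -0.0]
force: [0.7, 0.9, -1.9]
gripper_width: 0.0272
```

Request:
drive_tool(motion="-1 0.434 0.878 0 0; -1 0.434 0.878 0 0; -1 0.434 0.878 0 0; -1 0.434 0.878 0 0; -1 0.434 0.878 0 0; -1 0.434 0.878 0 0; -1 0.434 0.878 0 0; -1 0.434 0.878 0 0")

```text
t: 17.6
tool_pos: [0.5476, 0.1575, 0.1253]
eef_rot: [180.0, 0.1, -0.0]
force: [0.2, 0.6, -1.2]
gripper_width: 0.0271
```

Request:
drive_tool(motion="-1 0.434 0.878 0 0; -1 0.434 0.878 0 0; -1 0.434 0.878 0 0; -1 0.434 0.878 0 0; -1 0.434 0.878 0 0; -1 0.434 0.878 0 0; -1 0.434 0.878 0 0; -1 0.434 0.878 0 0")

```text
t: 18.4
tool_pos: [0.6174, 0.0169, 0.1256]
eef_rot: [-180.0, 0.1, -0.0]
force: [0.3, -0.8, -2.4]
gripper_width: 0.0273
```

Request:
drive_tool(motion="-1 0 0 0.5 0; -1 0 0 0.5 0; -1 0 0 0.5 0; -1 0 0 0.5 0; -1 0 0 0 0; -1 0 0 0 0; -1 0 0 0 0")

```text
t: 19.1
tool_pos: [0.6176, 0.0181, 0.0866]
eef_rot: [-180.0, -0.0, 0.0]
force: [-0.2, 1.0, -2.0]
gripper_width: 0.0274
```

```bash
python3 look.py b3 280 225 340 217
```

```text
19.2 [0.6177 0.018  0.0868] 0.027472501239333015
```

View pics/b3.png

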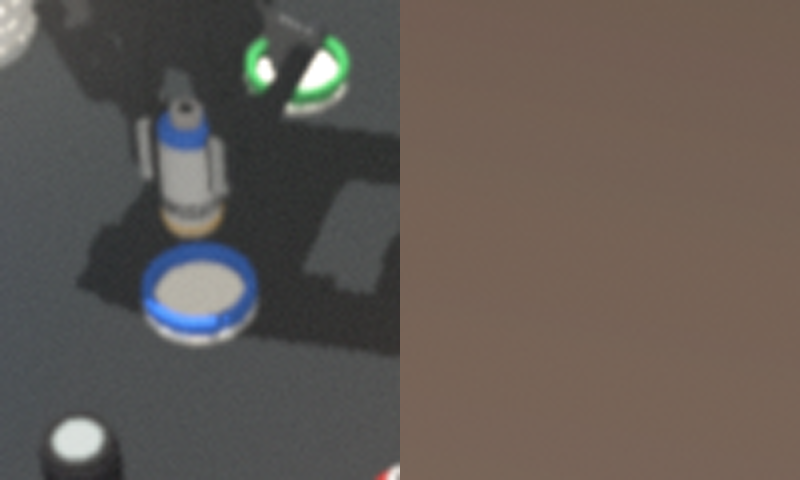

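```bash
python3 - <<'E'
from h import *
S=np.load("S0.npy",allow_pickle=True).item()
print(at_z(S,(276,192.3),.1303), proj(S,(0.6178,.018,.1303)),proj(S,(0.6178,.018,.0603)))
E
```

```text
[0.61643379 0.02112928 0.1303    ] [275.92786509 191.06484098] [278.13623096 218.21945625]
```

Observed nose at (276,192.3) against (275.9,191.1) predicted, about 2–3 mm off, which is acceptable. Lowering.

Request:
drive_tool(motion="-1 0 0.05 0.6 0; -1 0 0 0.6 0; -1 0 0 0.6 0; -1 0 0 0.4 0; -1 0 0 0.2 0; -1 0 0 0.15 0; -1 0 0 0.1 0; -1 0 0 0 0")

```text
t: 20.0
tool_pos: [0.6174, 0.0169, 0.0333]
eef_rot: [-180.0, -0.0, -0.0]
force: [1.4, 0.4, -1.4]
gripper_width: 0.0271
```

Request:
drive_tool(motion="-1 0 0 0.05 0; -1 0 0 0 0; -1 0 0 0.05 0; -1 0 0 0 0; -1 0 0 0 0")

```text
t: 20.5
tool_pos: [0.6174, 0.0169, 0.0313]
eef_rot: [-180.0, -0.0, -0.0]
force: [0.6, -0.1, -0.2]
gripper_width: 0.0274
```

Request:
drive_tool(motion="-1 0 0 0.05 0; -1 0 0 0 0; -1 0 0 0 0")

```text
t: 20.8
tool_pos: [0.6175, 0.0169, 0.0306]
eef_rot: [180.0, -0.0, -0.0]
force: [-0.6, -0.0, 4.9]
gripper_width: 0.0273
```

Contact felt at TCP z 0.0306, where 0.0305 was expected. Releasing and rising.

Request:
drive_tool(motion="-0.2 0 0 0 0; -0.2 0 0 0 0; 0.2 0 0 0 0; 0.6 0 0 0 0; 1 0 0 0 0; 1 0 0 0 0; 1 0 0 0 0; 1 0 0 0 0")

```text
t: 21.6
tool_pos: [0.6173, 0.0169, 0.0303]
eef_rot: [-180.0, -0.0, -0.0]
force: [-0.8, -0.1, -0.3]
gripper_width: 0.0855
```

Request:
drive_tool(motion="1 0 0 -0.5 0; 1 0 0 -1 0; 1 0 0 -1 0; 1 0 0 -1 0; 1 0 0 -1 0; 1 0 0 0 0; 1 0 0 0 0")

```text
t: 22.3
tool_pos: [0.6176, 0.0169, 0.121]
eef_rot: [180.0, -0.1, -0.0]
force: [-0.3, 0.2, 0.2]
gripper_width: 0.0853
```

```bash
python3 look.py b4 280 225 340 217
```

```text
22.4 [0.6169 0.0168 0.1198] 0.08523520861902
```

View pics/b4.png

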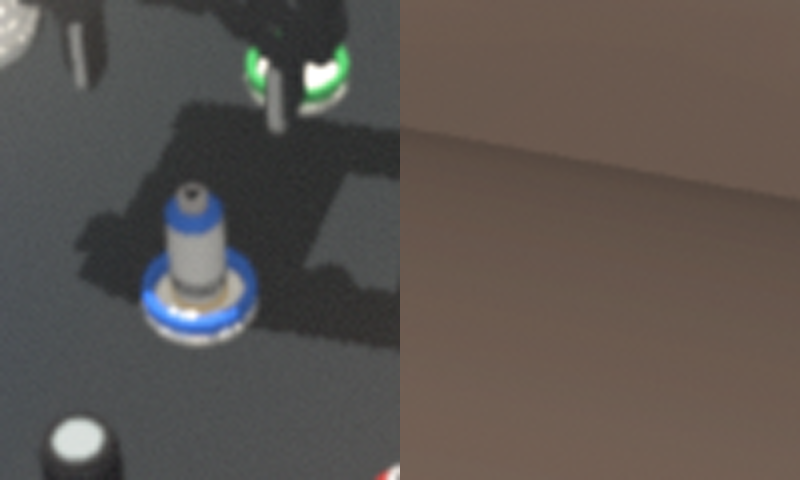

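Blue stands upright and centred in its pot. Next is green at (0.4525,-0.154).

Request:
drive_tool(motion="1 -0.825 0.855 0 0; 1 -0.825 0.855 0 0; 1 -0.825 0.855 0 0; 1 -0.825 0.855 0 0; 1 -0.825 0.855 0 0; 1 -0.825 0.855 0 0; 1 -0.825 0.855 0 0; 1 -0.825 0.855 0 0")

```text
t: 23.2
tool_pos: [0.484, -0.1203, 0.1195]
eef_rot: [-180.0, 0.1, -0.0]
force: [0.7, -0.1, 0.1]
gripper_width: 0.0852
```

Request:
drive_tool(motion="1 -0.825 0.855 0 0; 1 -0.825 0.855 0 0; 1 0 0 0 0; 1 0 0 0.5 0; 1 0 0 0.5 0; 1 0 0 0.5 0; 1 0 0 0 0")

```text
t: 23.9
tool_pos: [0.4516, -0.1533, 0.0885]
eef_rot: [-179.9, 0.1, 0.0]
force: [-0.2, 0.6, 0.1]
gripper_width: 0.0855
```

```bash
python3 look.py g1 380 180 427 323
```

```text
24.0 [ 0.4522 -0.1537  0.0897] 0.08529527234750603
```

View pics/g1.png

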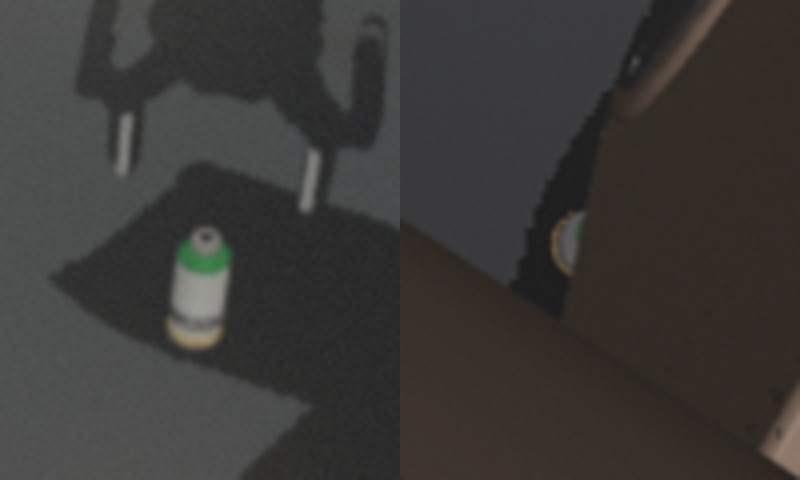

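Centred: finger midpoint near (215,195) against about (214,190) extrapolated along the barrel. Descend and grip.

Request:
drive_tool(motion="1 0 0 0.6 0; 1 0 0 0.6 0; 1 0 0 0.6 0; 1 0 0 0.6 0; 1 0 0 0.6 0; 1 0 0 0.3 0; 1 0 0 0 0; 1 0 0 0 0")

```text
t: 24.8
tool_pos: [0.4523, -0.1541, 0.0243]
eef_rot: [-180.0, 0.0, -0.0]
force: [0.0, 0.4, -0.2]
gripper_width: 0.0858
```

Request:
drive_tool(motion="-1 0 0 0 0; -1 0 0 0 0; -1 0 0 0 0; -1 0 0 0 0; -1 0 0 0 0; -1 0 0 0 0; -1 0 0 0 0; -1 0 0 0 0")

```text
t: 25.6
tool_pos: [0.4524, -0.1542, 0.0246]
eef_rot: [180.0, -0.0, -0.0]
force: [-0.8, -0.4, 5.1]
gripper_width: 0.0268
```

```bash
python3 look.py g2 380 180 427 323
```

```text
25.7 [ 0.4524 -0.1542  0.0246] 0.026907372177505627
```

View pics/g2.png

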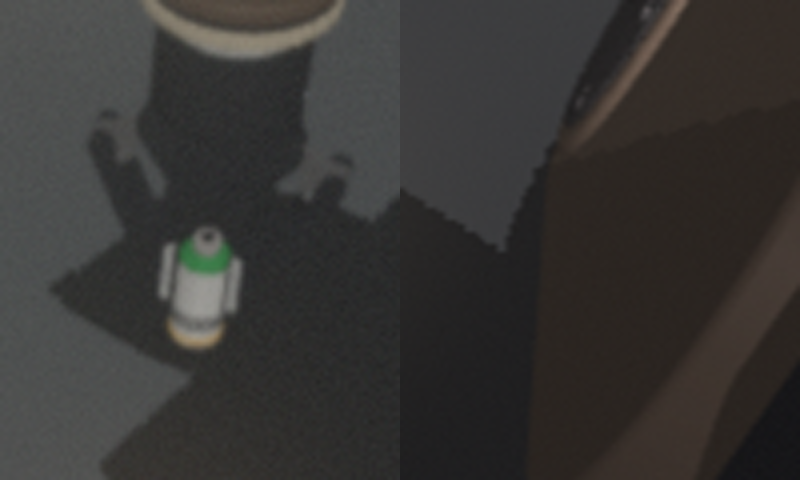

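Green is gripped upright. Lift 80 mm and carry to pot_green.

Request:
drive_tool(motion="-1 0 0 -0.2 0; -1 0 0 -0.8 0; -1 0 0 -1 0; -1 0 0 -1 0; -1 0 0 -1 0; -1 0 0 0 0; -1 0.873 0.034 0 0; -1 0.873 0.034 0 0")

```text
t: 26.5
tool_pos: [0.4872, -0.1554, 0.1041]
eef_rot: [-180.0, 0.0, -0.0]
force: [0.8, 0.0, -0.9]
gripper_width: 0.0269
```

Request:
drive_tool(motion="-1 0.873 0.034 0 0; -1 0.873 0.034 0 0; -1 0.873 0.034 0 0; -1 0.873 0.034 0 0; -1 0.873 0.034 0 0; -1 0.873 0.034 0 0; -1 0.873 0.034 0 0; -1 0.873 0.034 0 0")

```text
t: 27.3
tool_pos: [0.6271, -0.1608, 0.1033]
eef_rot: [-180.0, 0.1, -0.0]
force: [0.2, 0.0, -1.1]
gripper_width: 0.0269
```

Request:
drive_tool(motion="-1 0 0 0.5 0; -1 0 0 0.5 0; -1 0 0 0 0; -1 0 0 0 0; -1 0 0 0 0")

```text
t: 27.8
tool_pos: [0.6265, -0.161, 0.0844]
eef_rot: [-180.0, 0.0, -0.0]
force: [-0.4, -0.4, -1.1]
gripper_width: 0.0269
```

```bash
python3 look.py g3 304 165 438 228;  python3 - <<'E'
from h import *
S=np.load("S0.npy",allow_pickle=True).item()
z=telemetry.observe()["tool_pos"][2]-.0246
print(proj(S,(0.627,-.161,z+.066))-[254,105],proj(S,(0.627,-.161,z))-[254,105])
E
```

```text
27.9 [ 0.6269 -0.161   0.0847] 0.027354869414846106
[49.2172311  32.43649391] [49.78900603 57.67022485]
```

View pics/g3.png

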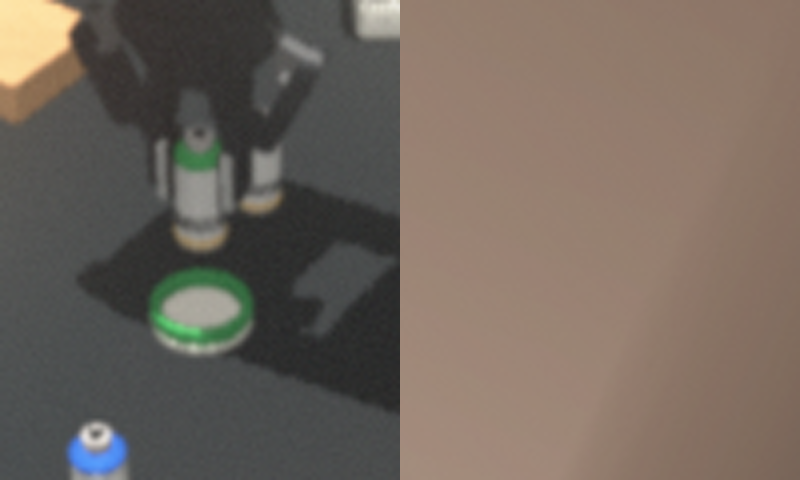

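Observed nose is within 2 px of prediction, directly above the green pot. Lowering.

Request:
drive_tool(motion="-1 0 0 0.6 0; -1 0 0 0.6 0; -1 0 0 0.6 0; -1 0 0 0.4 0; -1 0 0 0.2 0; -1 0 0 0.15 0; -1 0 0 0.1 0; -1 0 0 0 0")

```text
t: 28.7
tool_pos: [0.6269, -0.161, 0.0313]
eef_rot: [180.0, -0.0, -0.0]
force: [-0.6, -0.6, -1.6]
gripper_width: 0.0274
```

Request:
drive_tool(motion="-1 0 0 0.05 0; -1 0 0 0 0; -1 0 0 0.05 0; -1 0 0 0 0; -1 0 0 0 0")

```text
t: 29.2
tool_pos: [0.6269, -0.161, 0.0293]
eef_rot: [180.0, -0.0, -0.0]
force: [0.3, -0.4, -1.4]
gripper_width: 0.0271
```

Request:
drive_tool(motion="-1 0 0 0.05 0; -1 0 0 0 0; -1 0 0 0 0")

```text
t: 29.5
tool_pos: [0.627, -0.161, 0.0286]
eef_rot: [180.0, -0.0, -0.0]
force: [-1.3, -0.2, 5.0]
gripper_width: 0.0271
```

Contact came at the expected height. Releasing and rising.

Request:
drive_tool(motion="-0.2 0 0 0 0; -0.2 0 0 0 0; 0.2 0 0 0 0; 0.6 0 0 0 0; 1 0 0 0 0; 1 0 0 0 0; 1 0 0 0 0; 1 0 0 0 0")

```text
t: 30.3
tool_pos: [0.6269, -0.161, 0.0283]
eef_rot: [-180.0, 0.0, -0.0]
force: [-0.8, -0.8, -0.4]
gripper_width: 0.0854
```

Request:
drive_tool(motion="1 0 0 -0.5 0; 1 0 0 -1 0; 1 0 0 -1 0; 1 0 0 -1 0; 1 0 0 -1 0; 1 0 0 0 0; 1 0 0 0 0")

```text
t: 31.0
tool_pos: [0.6271, -0.1611, 0.119]
eef_rot: [180.0, -0.1, -0.0]
force: [-1.0, -0.2, -0.2]
gripper_width: 0.0854
```

```bash
python3 look.py g4 304 165 500 228
```

```text
31.1 [ 0.6264 -0.1608  0.1178] 0.08539929510701062
```

View pics/g4.png

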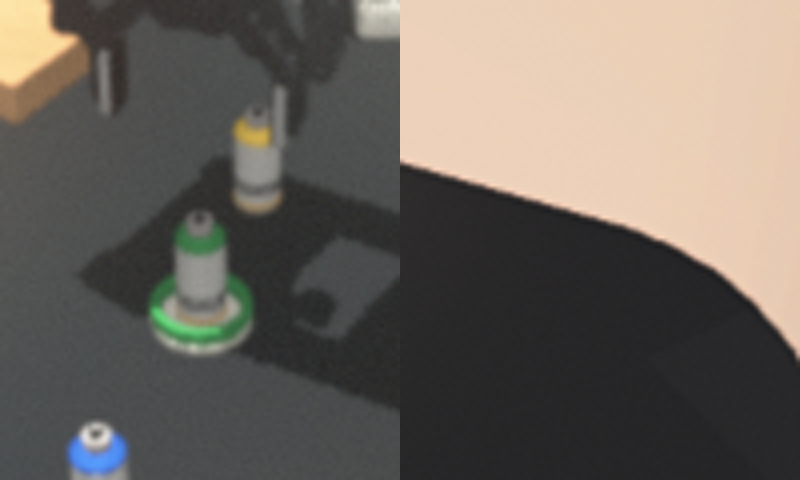

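Green stands upright in its pot. Next is yellow at (0.630,-0.275).

Request:
drive_tool(motion="1 0.03 0.95 0 0; 1 0.03 0.95 0 0; 1 0.03 0.95 0 0; 1 0.03 0.95 0 0; 1 0.03 0.95 0 0; 1 0.03 0.95 0 0; 1 0 0 0 0")

```text
t: 31.8
tool_pos: [0.6305, -0.2782, 0.1183]
eef_rot: [180.0, -0.0, -0.1]
force: [0.9, -0.2, 0.5]
gripper_width: 0.0857
```

Request:
drive_tool(motion="1 0 0 0.5 0; 1 0 0 0.5 0; 1 0 0 0.5 0; 1 0 0 0 0; 1 0 0 0 0")

```text
t: 32.3
tool_pos: [0.6303, -0.2744, 0.0878]
eef_rot: [-180.0, 0.1, 0.0]
force: [0.1, 0.2, 0.1]
gripper_width: 0.0858
```

```bash
python3 look.py y1 318 135 510 230
```

```text
32.4 [ 0.6307 -0.2748  0.0885] 0.08550595159127693
```

View pics/y1.png

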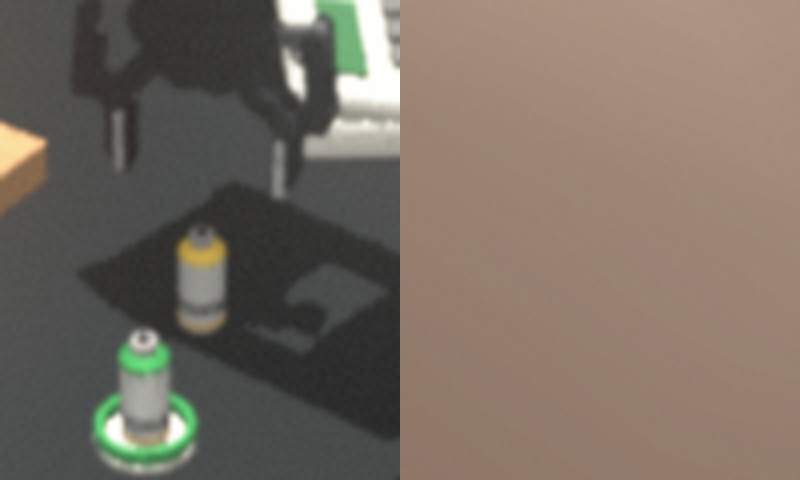

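Straddled, with tips at x 120 and 278, midpoint near 200, and the barrel at 202. Descend to TCP z ≈ 0.0205 and grip.

Request:
drive_tool(motion="1 0 0 0.6 0; 1 0 0 0.6 0; 1 0 0 0.6 0; 1 0 0 0.6 0; 1 0 0 0.6 0; 1 0 0 0.4 0; 1 0 0 0 0; 1 0 0 0 0")

```text
t: 33.2
tool_pos: [0.6306, -0.275, 0.0202]
eef_rot: [-180.0, 0.0, -0.0]
force: [0.8, 0.2, 0.4]
gripper_width: 0.0856
```

Request:
drive_tool(motion="-1 0 0 0 0; -1 0 0 0 0; -1 0 0 0 0; -1 0 0 0 0; -1 0 0 0 0; -1 0 0 0 0; -1 0 0 0 0; -1 0 0 0 0")

```text
t: 34.0
tool_pos: [0.6306, -0.275, 0.0207]
eef_rot: [180.0, -0.0, -0.0]
force: [-1.3, -0.1, 6.0]
gripper_width: 0.027
```

```bash
python3 look.py y2 318 135 510 230
```

```text
34.1 [ 0.6306 -0.2751  0.0207] 0.02707059765029669
```

View pics/y2.png

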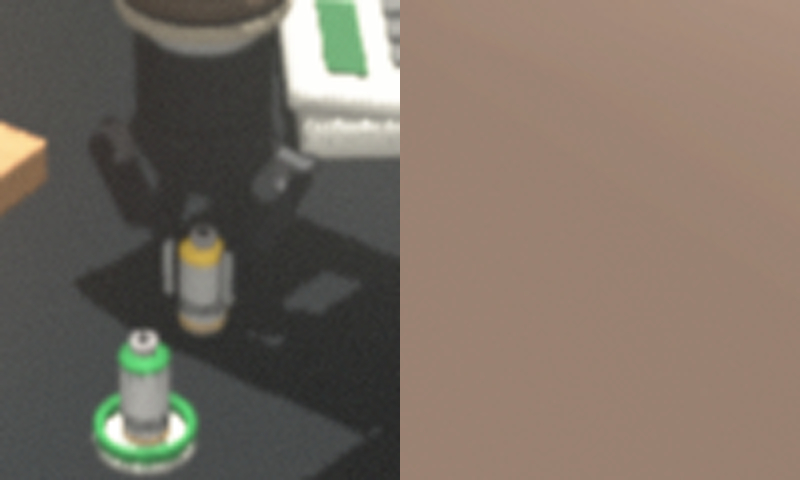

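Yellow is gripped upright. Lift 100 mm and carry to pot_yellow.

Request:
drive_tool(motion="-1 0 0 -0.2 0; -1 0 0 -0.8 0; -1 0 0 -1 0; -1 0 0 -1 0; -1 0 0 -1 0; -1 0 0 -1 0; -1 0 0 0 0")

```text
t: 34.8
tool_pos: [0.6322, -0.2757, 0.1242]
eef_rot: [179.9, -0.3, -0.0]
force: [-0.2, 0.8, -1.3]
gripper_width: 0.027
```

Request:
drive_tool(motion="-1 -0.5625 -0.91 0 0; -1 -0.5625 -0.91 0 0; -1 -0.5625 -0.91 0 0; -1 -0.5625 -0.91 0 0; -1 -0.5625 -0.91 0 0; -1 -0.5625 -0.91 0 0; -1 -0.5625 -0.91 0 0; -1 -0.5625 -0.91 0 0")

```text
t: 35.6
tool_pos: [0.5397, -0.1285, 0.1202]
eef_rot: [-180.0, 0.0, -0.0]
force: [-0.3, 1.0, -2.0]
gripper_width: 0.027
```

Request:
drive_tool(motion="-1 -0.5625 -0.91 0 0; -1 -0.5625 -0.91 0 0; -1 -0.5625 -0.91 0 0; -1 -0.5625 -0.91 0 0; -1 -0.5625 -0.91 0 0; -1 -0.5625 -0.91 0 0; -1 -0.5625 -0.91 0 0; -1 -0.5625 -0.91 0 0")

```text
t: 36.4
tool_pos: [0.4498, 0.017, 0.1203]
eef_rot: [-180.0, 0.0, -0.0]
force: [-0.8, 0.1, -2.1]
gripper_width: 0.0268
```

Request:
drive_tool(motion="-1 0 0 0.5 0; -1 0 0 0.5 0; -1 0 0 0.5 0; -1 0 0 0.5 0; -1 0 0 0 0; -1 0 0 0 0; -1 0 0 0 0")

```text
t: 37.1
tool_pos: [0.4507, 0.0161, 0.0804]
eef_rot: [180.0, -0.0, -0.0]
force: [-0.0, 0.1, -1.5]
gripper_width: 0.0269
```

```bash
python3 look.py y3 360 240 326 300;  python3 - <<'E'
from h import *
S=np.load("S0.npy",allow_pickle=True).item()
z=telemetry.observe()["tool_pos"][2]-.0207
print(proj(S,(0.4505,.016,z+.062))-[310,180],proj(S,(0.4505,.016,z))-[310,180])
E
```

```text
37.2 [0.4508 0.0162 0.0806] 0.027085461432805172
[54.56872931 33.36773203] [52.04002873 57.22911141]
```

View pics/y3.png

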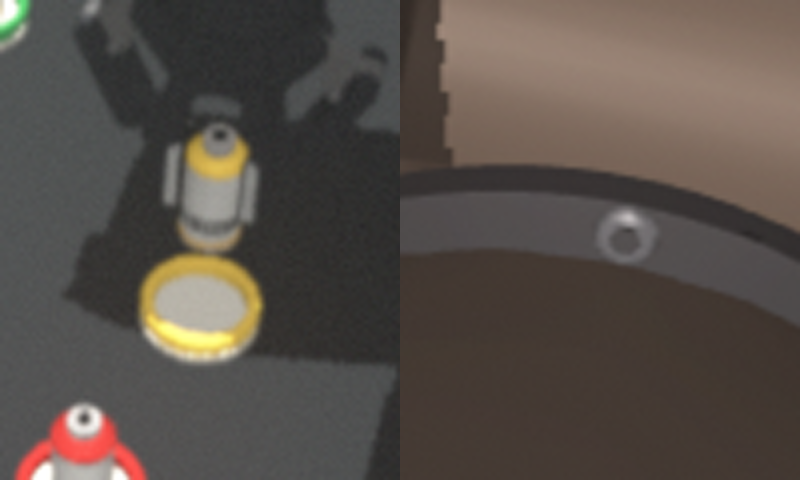

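Nose matches prediction within 1 px. Lowering.

Request:
drive_tool(motion="-1 0 0 0.6 0; -1 0 0 0.6 0; -1 0 0 0.6 0; -1 0 0 0.4 0; -1 0 0 0.2 0; -1 0 0 0.15 0; -1 0 0 0.1 0; -1 0 0 0 0")

```text
t: 38.0
tool_pos: [0.4506, 0.0163, 0.0274]
eef_rot: [-180.0, -0.0, -0.0]
force: [0.6, -0.0, -2.1]
gripper_width: 0.0271
```

Request:
drive_tool(motion="-1 0 0 0.05 0; -1 0 0 0 0; -1 0 0 0.05 0; -1 0 0 0 0; -1 0 0 0 0")

```text
t: 38.5
tool_pos: [0.4505, 0.0163, 0.0253]
eef_rot: [-180.0, 0.0, -0.0]
force: [-0.3, -0.3, -2.3]
gripper_width: 0.027
```

Request:
drive_tool(motion="-1 0 0 0.05 0; -1 0 0 0 0; -1 0 0 0 0")

```text
t: 38.8
tool_pos: [0.4507, 0.0163, 0.0246]
eef_rot: [180.0, -0.0, -0.0]
force: [-1.5, -0.4, 11.0]
gripper_width: 0.0268
```

Contact at 0.0246, as expected. Release and rise, then move to the empty right side to look at everything.

Request:
drive_tool(motion="-0.2 0 0 0 0; -0.2 0 0 0 0; 0.2 0 0 0 0; 0.6 0 0 0 0; 1 0 0 0 0; 1 0 0 0 0; 1 0 0 0 0; 1 0 0 0 0")

```text
t: 39.6
tool_pos: [0.4505, 0.0163, 0.0243]
eef_rot: [-180.0, 0.0, -0.0]
force: [-0.4, -0.3, -0.0]
gripper_width: 0.0856
```

Request:
drive_tool(motion="1 0 0 -0.5 0; 1 0 0 -1 0; 1 0 0 -1 0; 1 0 0 -1 0; 1 0 0 -1 0; 1 0 0 -1 0; 1 0 0 -1 0; 1 0 0 -1 0")

```text
t: 40.4
tool_pos: [0.4503, 0.0163, 0.1759]
eef_rot: [-180.0, -0.0, -0.0]
force: [0.7, -0.2, -0.6]
gripper_width: 0.0855
```

Request:
drive_tool(motion="1 0 1 0 0; 1 0 1 0 0; 1 0 1 0 0; 1 0 1 0 0; 1 0 1 0 0; 1 0 1 0 0; 1 0 1 0 0; 1 0 1 0 0")

```text
t: 41.2
tool_pos: [0.4502, -0.1445, 0.175]
eef_rot: [180.0, -0.0, -0.0]
force: [0.0, -0.6, 0.1]
gripper_width: 0.0855
```

Request:
drive_tool(motion="1 0 1 0 0; 1 0 1 0 0; 1 0 1 0 0; 1 0 1 0 0; 1 0 1 0 0; 1 0 1 0 0; 1 0 1 0 0; 1 0 1 0 0")

```text
t: 42.0
tool_pos: [0.4502, -0.3044, 0.1751]
eef_rot: [180.0, -0.0, -0.0]
force: [-0.5, 0.2, 0.5]
gripper_width: 0.0855
```

Request:
drive_tool(motion="1 0 1 0 0; 1 0 1 0 0; 1 0 1 0 0; 1 0 1 0 0; 1 0 1 0 0; 1 0 0 0 0; 1 0 0 0 0")

```text
t: 42.7
tool_pos: [0.4501, -0.4043, 0.174]
eef_rot: [-180.0, 0.0, -0.1]
force: [0.1, -0.1, -0.7]
gripper_width: 0.0852
```

```bash
python3 - <<'E'
from h import *
from nose import nose
T=grab("top");S=grab("side")
np.save("T1.npy",T,allow_pickle=True);np.save("S1.npy",S,allow_pickle=True)
cv2.imwrite("pics/f_top.png",T["color"][:,:,::-1]);cv2.imwrite("pics/f_side.png",S["color"][:,:,::-1])
P={"red":(.4737,.1402,.062),"yellow":(.4505,.016,.066),"green":(.627,-.161,.070),"blue":(.618,.018,.074)}
for c,p in P.items():
    a,b=nose(T,proj(T,p)),nose(S,proj(S,p))
    x,e=tri(T,a,S,b)
    print(c,"tri",x.round(4),"top-pot",((at_z(T,a,p[2])-p)[:2]*1000).round(1),"side-pot",((at_z(S,b,p[2])-p)[:2]*1000).round(1))
T0=np.load("T0.npy",allow_pickle=True).item();S0=np.load("S0.npy",allow_pickle=True).item()
for n,a,b in(("eye",(264,202),(250,283)),("oil",(191,187),(216,344))):
    for A,B,c in((T0,T,a),(S0,S,b)):
        g=lambda d:cv2.cvtColor(d["color"],cv2.COLOR_RGB2GRAY)
        t=g(A)[c[1]-20:c[1]+20,c[0]-16:c[0]+16]; r=cv2.matchTemplate(g(B)[c[1]-30:c[1]+30,c[0]-26:c[0]+26],t,cv2.TM_CCOEFF_NORMED)
        _,m,_,l=cv2.minMaxLoc(r); print(n,"shift px",l[0]-10,l[1]-10,round(m,3))
s=telemetry.observe(); print(s["t"],s["tool_pos"])
E
```

```text
red tri [0.4739 0.1397 0.0577] top-pot [-0.5 -1.1] side-pot [-0.6  2.7]
yellow tri [0.4509 0.0165 0.0649] top-pot [0.4 0.5] side-pot [0.1 1.5]
green tri [ 0.6278 -0.1623  0.0653] top-pot [-0.9 -0.3] side-pot [-1.   4.3]
blue tri [0.6177 0.0171 0.0708] top-pot [-2.4 -1. ] side-pot [-0.6  1.9]
eye shift px 0 0 1.0
eye shift px 0 0 0.999
oil shift px 0 0 1.0
oil shift px 0 0 0.999
42.8 [ 0.45026064 -0.40332768  0.17410745]
```

View pics/f_top.png

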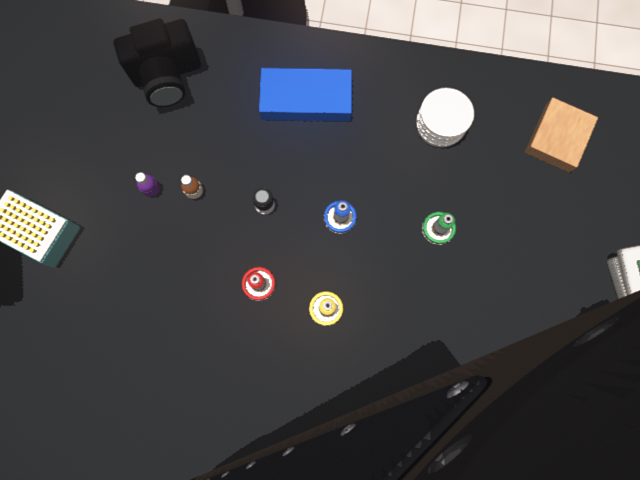

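View pics/f_side.png

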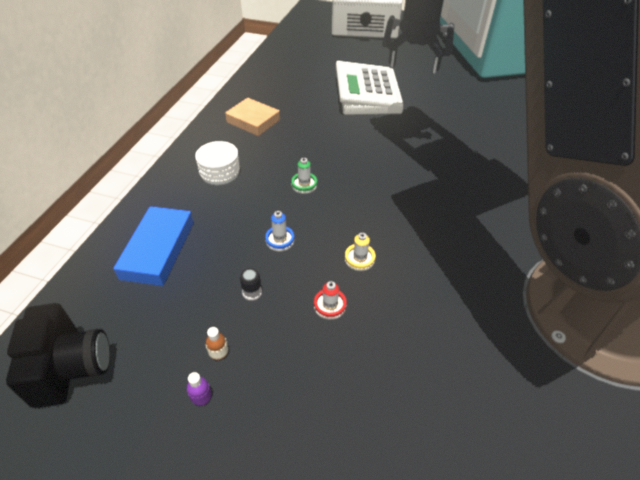

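Both views show all four objectives upright in their matching pots: top view (258,284), (326,309), (440,226) and (341,215). The eyepiece and oil bottle haven't moved, and the gripper is clear.

```bash
python3 -c "
from rig import robot
print(robot.close_job())"
```

```text
the job is handed in; nothing more can be done
None
```

I put all four objectives into the pots matching their rings, in the order red, blue, green, yellow, and handed the job in at about 43 s. The arm set each one down slowly until the force reading showed contact, at the height expected for the 4 mm pot floor, and only then released it.

**Last checks:**
- **Objectives:** both cameras show all four upright. The nose of each is within about 2.5 mm of its pot's centre, by the two views combined and by the top camera. The side camera alone read up to 4.4 mm off (green). All of this is within the 12 mm limit.
- **Eyepiece and oil bottle:** neither moved by a single pixel in either camera.
- **Gripper:** open and well clear, at about x 0.45, y -0.40, z 0.17.

**Disagreements:** the triangulated nose heights mostly came out 3–5 mm below the stated sizes (yellow in its pot about 1 mm), both on the bench and in the pots. The cameras also differed by 2–4 mm along y. I put this down to camera calibration, because the contact heights matched the stated sizes to about 0.1 mm.

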